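Ready the honey dispenser for refilling

TASK

The steel honey dispenser beside the till has run empty and is about to be refilled. With a fingertip, push its tap handle round to the left until it meets its stop, square across the outlet pipe, so that the tap is shut, and push the swung-out drip cup back by its tab until the spout is over the middle of the cup. Push lightly, without forcing either; grip and lift nothing, and leave the jars and everything else on the counter where it is.

Things in the scene. Friction and masses are not known exactly. Their poses are not given: they have to be found in the camera images.
- honey_dispenser: Honey dispenser, fixed: steel tank, 130 mm diameter, on three legs and a round foot plate, 344 mm high with lid knob. Origin: on the counter under the tank's axis. Its -x (roughly towards the robot) is the way the outlet points, +y its left as the robot sees it. A level outlet pipe with ball valve, 155 mm above the counter, runs along -x and ends in a downturned spout 190 mm from the tank's axis
- tap_stem (a point): point on the vertical axis of the tap handle, at the handle's mid-height (206 mm above the counter), 135 mm in front of the tank's axis; fixed to the dispenser
- tap_grip (a point): middle of the tap handle's black sleeve, 80 mm from the stem axis, at mid-height (206 mm); turns with the handle. The sleeve is 18 mm wide, 12 mm thick (200 to 212 mm above the counter), 30 to 100 mm from the stem axis. Nothing of the dispenser in the sweep of the handle's outer half is higher than 170 mm
- tap (a joint): angle of the tap handle about its upright stem, rad: 0 = shut (square across the pipe, pointing to the dispenser's left, +y; hard stop), 1.571 = open (along the pipe, pointing away from the tank, -x; hard stop); grows anticlockwise from above. Starts open or partly open (0.8 to 1.45). Friction about 0.22 N m: stays where left, needs some 3 N at the middle of the sleeve
- spout_mouth (a point): centre of the spout's mouth, 112 mm above the counter, outer diameter 29 mm; fixed to the dispenser
- drip_pivot (a point): point on the vertical axis of the drip cup's arm, 74 mm above the counter, on a post 85 mm in front of the tank's axis (105 mm behind the spout); fixed to the dispenser
- drip_cup (a point): centre of the drip cup's mouth, 92 mm above the counter, 105 mm from the arm's pivot. Steel cup, 68 mm across at the rim, 36 mm high, open at the top, fixed on the arm; it passes 20 mm below the spout
- drip_tab (a point): point on the push tab that sticks out of the cup away from the pivot, 180 mm from the pivot, 74 mm above the counter; turns with the arm. The tab is an upright steel strip 10 mm thick, 16 mm high (66 to 82 mm above the counter), 137 to 197 mm from the pivot, with a black round stud of 16 mm diameter at its end
- drip_arm (a joint): angle of the drip cup's arm about its upright pivot, rad: 0 = cup exactly under the spout (no stop there; it can swing on to -0.8), grows anticlockwise from above as the cup swings out to the dispenser's right (-y). Starts swung out by 0.5 to 0.9. Friction about 0.1 N m: stays where left, needs about 0.6 N at the tab
- jar_near: closed honey jar, 57 mm diameter, 77 mm high, loose, to the left of the spout, the one nearer to it; origin at the centre of its underside
- jar_far: closed honey jar, 53 mm diameter, 71 mm high, loose, farther left of the spout; origin at the centre of its underside
- espresso_cup: green and white espresso cup, 64 x 89 x 48 mm, loose, to the right; origin at the centre of its underside
- calculator: desk calculator, 127 x 80 x 18 mm, loose, to the right; origin at the centre of its underside
- counter_bell: counter bell, 82 mm diameter, 58 mm high, loose, to the left; origin at the centre of its underside
- cookie_cutter_0: flower-shaped cookie cutter, 66 x 74 x 30 mm, loose, near the front edge; origin at the centre of its underside
- loaf_tin: dark loaf tin, 152 x 70 x 52 mm, loose, at the front left; origin at the centre of its underside
- pastry_brush: pastry brush, 216 x 40 x 13 mm, loose, lying between two low wooden rails in front of the till; origin at the middle of its underside

How it is judged:
At the end, for the whole second after the job is handed in: The tap handle is within 0.1 rad (6 degrees) of its shut stop, and the middle of the drip cup is within 15 mm, level, of the middle of the spout's mouth, at rest (value of joint tap below 0.1 rad and horizontal distance between drip_cup and spout_mouth below 0.015 m and velocity of joint drip_arm between -0.05 and 0.05 rad/s); the robot touches nothing.
It fails at once if the drip cup's arm or tab is gripped or shoved hard (more than 18 N) (contact force between the fingers and drip_arm above 18 N).
It fails at once if the tap handle is gripped or forced (more than 35 N) (contact force between the fingers and tap above 35 N).
It fails at once if a honey jar is lifted, knocked or shifted by more than 20 mm (distance of any of jar_near, jar_far from where it was at the start of the episode above 0.02 m).
It fails at once if something else on the counter is lifted, knocked or shifted by more than 20 mm (distance of any of pastry_brush, counter_bell, loaf_tin, cookie_cutter_0, espresso_cup, calculator from where it was at the start of the episode above 0.02 m).
It also fails if it takes over 72 s, if anything falls off the work surface, if the arm or the gripper's body presses on something with over 40 N, if the wrist force passes 120 N, or if a joint passes its speed limit or range.

ROBOT

A 6-joint arm with a two-finger parallel gripper is mounted at the origin on a cart in front of the work surface, level with it; the furniture and walls round the work are solid. World frame = base frame: x ahead of the robot, y to its left, z up, the work surface at z = 0. Lengths are in m, angles in rad, forces in N, time in s.
With the tool pointing down it reaches from about 0.225 to 0.875 m from the base axis. Payload 3.4 kg.
Tool frame: the origin (TCP) lies on the centre line of the jaws, within the pads' length; the fingertips stand 14 mm ahead of it and the grasp point (between the pads) lies 5 mm behind it; z points along the fingers, y is the line along which they close (so a half turn about z gives the same grasp; the last joint's range is limited). The gripper opens to 85 mm and grips with 20 to 120 N. Pads are 22 mm wide; open, the fingers measure 114 mm over their backs; the gripper's body (76 mm by 85 mm) begins 54 mm behind the grasp point. The pads swing forward as they close: fully open they stand 13 mm farther back than shut.
Start: joints at [1.075, 0.276, 1.505, -0, 1.361, -0.121], TCP at [0.211, 0.535, 0.245] pointing down, gripper open.
Joint ranges: [-2.89, 2.89], [-0.75, 2.08], [0.22, 2.7], [-1.18, 4.32], [0.11, 2.71], [-2.7, 2.7]. Speed limits (rad/s): [2.57, 2.57, 3.14, 3.14, 3.14, 3.14].

INTERFACE

Orientations are given as a 3x3 rotation matrix whose columns are the frame's x, y, z axes.
In Python, from bench import manip, cams gives the robot as it stands.
- The arm moves only by the tool servo_tool, never from a script. Its arguments are lists of equal length, an entry for each row: "angular": the turn, a rotation vector about the tool's x, y, z in rad, a list of three; "travel": the shift along the tool's x, y, z in mm, a list of three; "hand": the closure in counts, from 0 (fully open) to 255 (shut). A call has 1 to 20 rows; each row is the pose to reach, as a shift and turn from the pose commanded when the call began, along the tool's axes at that moment; what a row does not reach only later rows make up. A row lasts 1/10 s, in which the tool goes at most 50 mm and 8.59 degrees, less where a joint would pass 70% of its speed; a pose out of reach is approached as far as the arm can. A call with a gripper value outside its range is refused whole. The fingers move at their own pace and stop on an object; "grip_force" is the grip in N (left out, the last holds). Time passes only in rows, so rows that repeat a pose let the fingers close. It gives the time, the measured TCP pose, the force, the opening and the grip force at its end, in the units of the state.
- manip.get_state(): the state, without advancing time (a new reading comes with each control period).
- cams.snapshot(name): name is "scene" or "top" or "wrist"; returns the picture (400x640x3 uint8, red, green, blue); there is no depth.
- cams.camera_params(name): a dict with "fx", "fy", "cx", "cy" (pixels), "view" (4x4, takes a point from world to camera coordinates); the wrist camera has in their place "tool_from_camera" (4x4, takes a point from camera to tool coordinates, whose origin is the TCP and whose axes are the flange's). Camera axes: x right, y up, looking along -z (the intrinsics and any distortion apply to the point x, -y, -z); pixel columns grow to the right and rows downward; lengths in m; the calibration is good to about 2 mm. A picture is of the moment at which its call begins: read the wrist's pose just before it. camera_params takes no time and is no camera call.
- manip.job_done(): hands the job in; it is judged then, once.
Trained networks look in the newest picture that a camera, given by its name, has taken for a name from the list of things; names that differ only in an ending like _2 or _b are one class to them, and where a whole thing is asked for, a point or a joint stands for the part that bears it (a point fixed in the world has none). Each returns a list of dicts, best first, with "confidence" (0 to 1); they miss things now and then, are a little off and sometimes report something else, mostly with a low value. They report only what shows in the picture. A call takes as long as a camera call.
- cams.silhouettes(camera, thing): "pixels" (400x640 bool, what is visible of it) and "xy" ([column, row] in pixels, amid what is visible of it).
The state is a dict: "time_s": time; "qpos": joint angles; "qvel": joint speeds; "joint_torque": joint torques, N m; "tcp_pos": TCP position; "tool_rot": TCP orientation; "wrist_force": force on the tool from outside, world axes, zero at the start; "wrist_torque": the same for the moment, N m; "width": finger opening in m; "grasp_force": force on a finger pad.
Only numpy, scipy, OpenCV 4.12 (cv2) and the standard library are available. Lean on these libraries where they do the work, as an engineer would, in place of code of your own. Each camera call takes 0.05 s, during which the arm holds its last target. There are 200 camera calls.

## Working session

There is one attempt and no reset: what is moved stays moved. The work goes in short steps, Python scripts to look and compute and a tool call to move; the robot and the scene stay as the last step left them, time stands still between calls to the robot, and variables do not carry over. Pictures are saved under pics/ and viewed, at most 10 in all, crops included, and the job is handed in when it is done.

Besides the shell and the picture viewer there is one more tool, called after "Emit:" in YAML: its name, and indented under it one key for each argument. servo_tool: Moves the arm, as the interface text tells. Its arguments: {"type":"object","properties":{"angular":{"type":"array","items":{"type":"array","items":{"type":"number"}}},"travel":{"type":"array","items":{"type":"array","items":{"type":"number"}}},"hand":{"type":"array","items":{"type":"number"}},"grip_force":{"type":"number"}},"required":["angular","travel","hand"]}

```bash
mkdir -p pics; cat > h.py <<'E'
import numpy as np,cv2
from bench import manip,cams
def P(n): return cams.camera_params(n)
def proj(n,X):
    p=P(n);X=np.atleast_2d(X);c=(p['view']@np.c_[X,np.ones(len(X))].T).T
    return np.c_[p['fx']*c[:,0]/-c[:,2]+p['cx'],p['fy']*-c[:,1]/-c[:,2]+p['cy']]
def ray(n,uv,z):
    p=P(n);V=np.linalg.inv(p['view']);d=V[:3,:3]@np.array([(uv[0]-p['cx'])/p['fx'],-(uv[1]-p['cy'])/p['fy'],-1]);o=V[:3,3]
    return o+d*(z-o[2])/d[2]
E
python3 - <<'E'
from h import *
for n in('scene','top'):
    a=cams.snapshot(n);cv2.imwrite(f'pics/{n}0.png',a[:,:,::-1]);print(n,{k:(np.round(v,3).tolist() if k=='view' else v) for k,v in P(n).items()})
    for t in('honey_dispenser','tap_grip','drip_cup','drip_tab','jar_near','jar_far','espresso_cup','calculator','cookie_cutter_0','counter_bell','loaf_tin','pastry_brush'):
        for r in cams.silhouettes(n,t)[:2]:
            if n=='top' : print(t,round(r['confidence'],2),np.round(r['xy']),r['pixels'].sum(),np.round(ray(n,r['xy'],.03),3))
            else: print(t,round(r['confidence'],2),np.round(r['xy']))
print(manip.get_state()['time_s'],manip.get_state()['tool_rot'])
E
```

```text
scene {'fx': 454.819592171975, 'fy': 454.819592171975, 'cx': 325.37535145633126, 'cy': 195.33588812721342, 'view': [[0.693, 0.721, 0.011, -0.263], [-0.653, 0.621, 0.433, 0.377], [0.305, -0.307, 0.901, -1.646], [0.0, 0.0, 0.0, 1.0]]}
honey_dispenser 0.74 [364. 235.]
tap_grip 0.83 [325. 196.]
tap_grip 0.36 [198. 228.]
drip_cup 0.65 [312. 235.]
drip_cup 0.62 [362. 237.]
drip_tab 0.75 [306. 241.]
drip_tab 0.68 [361. 236.]
jar_near 0.65 [343. 175.]
jar_near 0.19 [363. 236.]
jar_far 0.83 [355. 158.]
espresso_cup 0.64 [201. 228.]
calculator 0.88 [247. 246.]
calculator 0.72 [356. 157.]
cookie_cutter_0 0.49 [286. 177.]
counter_bell 0.86 [375. 132.]
loaf_tin 0.72 [363. 106.]
pastry_brush 0.84 [370. 188.]
top {'fx': 462.21891538904225, 'fy': 462.21891538904225, 'cx': 313.21710436198833, 'cy': 199.04096044603997, 'view': [[-0.045, -0.999, 0.001, -0.102], [0.974, -0.044, 0.221, -0.558], [-0.221, 0.011, 0.975, -1.345], [0.0, 0.0, 0.0, 1.0]]}
tap_grip 0.66 [331. 186.] 259 [ 0.598 -0.184  0.03 ]
drip_cup 0.9 [359. 190.] 535 [ 0.581 -0.27   0.03 ]
drip_tab 0.82 [355. 192.] 495 [ 0.578 -0.259  0.03 ]
drip_tab 0.61 [284. 224.] 297 [ 0.486 -0.032  0.03 ]
jar_near 0.84 [282. 224.] 322 [ 0.485 -0.026  0.03 ]
jar_far 0.86 [255. 231.] 238 [0.467 0.057 0.03 ]
espresso_cup 0.93 [430. 274.] 420 [ 0.313 -0.467  0.03 ]
calculator 0.98 [402. 236.] 1012 [ 0.432 -0.394  0.03 ]
counter_bell 0.86 [214. 246.] 551 [0.428 0.183 0.03 ]
counter_bell 0.65 [330. 136.] 4262 [ 0.765 -0.19   0.03 ]
loaf_tin 0.9 [201. 273.] 1278 [0.346 0.22  0.03 ]
loaf_tin 0.17 [329. 132.] 4396 [ 0.778 -0.189  0.03 ]
pastry_brush 0.86 [278. 195.] 521 [ 0.577 -0.019  0.03 ]
pastry_brush 0.52 [331. 134.] 4313 [ 0.774 -0.194  0.03 ]
1.3 [[-9.30586262e-01  3.66072680e-01  4.33960818e-05]
 [ 3.66072682e-01  9.30586259e-01  7.03863200e-05]
 [-1.46172887e-05  8.13866625e-05 -9.99999997e-01]]
```

```bash
python3 - <<'E'
import cv2
a=cv2.imread('pics/top0.png')[80:290,190:450];b=cv2.imread('pics/scene0.png')[100:300,180:440]
cv2.imwrite('pics/t1.png',cv2.resize(a,None,fx=2.8,fy=2.8,interpolation=2));cv2.imwrite('pics/s1.png',cv2.resize(b,None,fx=3,fy=3,interpolation=2))
E
```

```text
(no output)
```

View pics/t1.png

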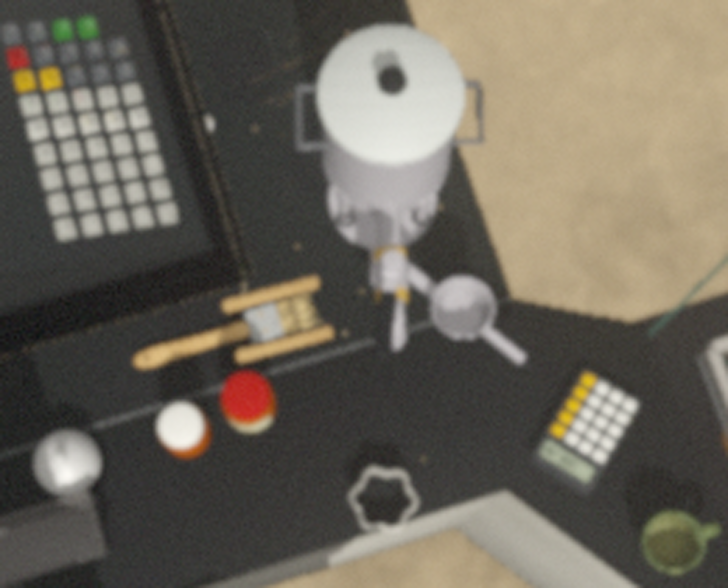

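View pics/s1.png

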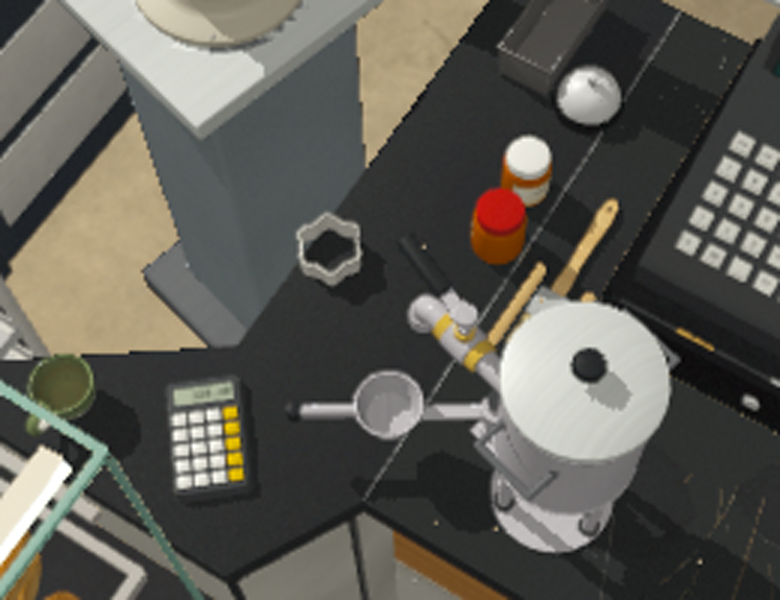

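The scene view shows the tank knob (376,221), stem (334,207), sleeve from about (328,195) to its end at (316,181), cup mouth (310,234) and stud (278,237). The top view shows the knob (330,109) and cup (355,189). I'll fit the dispenser pose and both joints to these.

```bash
cat >> h.py <<'E'
def model(q):
    x,y,w,t,d=q;c,s=np.cos(w),np.sin(w);o=np.array([x,y])
    L=lambda a,b,z:np.r_[o+[c*a-s*b,s*a+c*b],z]
    H=lambda r,z=.206:L(-.135-r*np.sin(t),r*np.cos(t),z)     # t=0 -> +y ; 1.571 -> -x
    D=lambda r,z:L(-.085-r*np.cos(d),-r*np.sin(d),z)
    return L,H,D
E
cat > fit.py <<'E'
from h import *
from scipy.optimize import least_squares
S=lambda u,v:np.array([180+u/3,100+v/3]);T=lambda u,v:np.array([190+u/2.8,80+v/2.8])
def obs(q):
    L,H,D=model(q)
    return [('scene',L(0,0,.335),S(588,363)),('top',L(0,0,.335),T(391,80)),('scene',L(-.135,0,.212),S(463,320)),
    ('scene',H(.098),S(409,242)),('scene',H(.035),S(442,284)),('scene',D(.105,.092),S(389,403)),('top',D(.105,.092),T(463,305)),
    ('scene',D(.19,.08),S(293,410)),('top',D(.18,.082),T(522,358)),('top',L(-.19,0,.16),T(398,345))]
def res(q): return np.array([proj(n,X)[0]-uv for n,X,uv in obs(q)])
if __name__=='__main__':
    for f in ((lambda q:res(q)[:-1].ravel()),(lambda q:res(q).ravel())):
        r=least_squares(f,[.8,-.2,0,1.1,.7],loss='soft_l1');print(np.round(r.x,3));print(np.round(res(r.x),1).tolist())
    L,H,D=model(r.x)
    for n,X in dict(stem=L(-.135,0,.206),grip=H(.08),spout=L(-.19,0,.112),pivot=L(-.085,0,.074),cup=D(.105,.092),tab=D(.18,.074)).items(): print(n,np.round(X,3))
E
python3 fit.py
```

```text
[ 0.727 -0.175  0.018  1.286  0.805]
[[-0.5, 0.7], [-0.5, -0.4], [-1.0, -0.7], [-0.2, -2.2], [-0.3, 1.8], [-1.5, 0.4], [-0.1, 0.3], [1.3, -0.1], [-2.0, -2.1], [-0.4, -7.2]]
[ 0.726 -0.174  0.022  1.271  0.803]
[[-0.6, 0.4], [-0.6, -0.1], [-1.3, -0.9], [-0.1, -2.5], [-0.5, 1.7], [-1.8, 0.3], [0.0, 0.5], [1.1, -0.1], [-1.8, -2.0], [-0.2, -6.9]]
stem [ 0.591 -0.177  0.206]
grip [ 0.514 -0.156  0.206]
spout [ 0.536 -0.179  0.112]
pivot [ 0.641 -0.176  0.074]
cup [ 0.57  -0.254  0.092]
tab [ 0.519 -0.309  0.074]
```

Emit:
servo_tool:
  angular:
    - [0,0,0]
    - [0,0,-0.374]
    - [0,0,-0.374]
    - [0,0,-0.374]
    - [0,0,-0.374]
    - [0,0,-0.374]
    - [0,0,-0.374]
    - [0,0,-0.374]
    - [0,0,-0.374]
    - [0,0,-0.374]
    - [0,0,-0.374]
    - [0,0,-0.374]
    - [0,0,-0.374]
    - [0,0,-0.374]
    - [0,0,-0.374]
    - [0,0,-0.374]
    - [0,0,-0.374]
    - [0,0,-0.374]
    - [0,0,-0.374]
    - [0,0,-0.374]
  travel:
    - [0,0,-35]
    - [-30,-32,-35]
    - [-60,-64,-35]
    - [-90,-96,-35]
    - [-120,-127,-35]
    - [-150,-159,-35]
    - [-180,-191,-35]
    - [-210,-223,-35]
    - [-240,-255,-35]
    - [-270,-287,-35]
    - [-300,-318,-35]
    - [-330,-350,-35]
    - [-360,-382,-35]
    - [-390,-414,-35]
    - [-420,-446,-35]
    - [-450,-478,-35]
    - [-480,-509,-35]
    - [-510,-541,-35]
    - [-530,-562,-35]
    - [-539,-572,-35]
  hand: [255,255,255,255,255,255,255,255,255,255,255,255,255,255,255,255,255,255,255,255]
  grip_force: 20

```text
time_s: 3.3
tcp_pos: [0.5035, -0.1971, 0.2798]
tool_rot: [[-1.0, 0.003, 0.0], [0.003, 1.0, -0.0], [-0.0, -0.0, -1.0]]
wrist_force: [-0.2, 0.5, -1.1]
width: 0.0003
grasp_force: 0.0
```

```bash
cat >> h.py <<'E'
def wproj(st,X):
    p=P('wrist');T=np.eye(4);T[:3,:3]=st['tool_rot'];T[:3,3]=st['tcp_pos'];V=np.linalg.inv(T@np.array(p['tool_from_camera']))
    c=V[:3,:3]@X+V[:3,3];return np.array([p['fx']*c[0]/-c[2]+p['cx'],-p['fy']*c[1]/-c[2]+p['cy']])
E
python3 - <<'E'
from h import *
st=manip.get_state();a=cams.snapshot('wrist')[:,:,::-1].copy()
print({k:np.round(v,3).tolist() for k,v in P('wrist').items()})
L,H,D=model([.726,-.174,.022,1.271,.803])
for X in (H(.03),H(.1),L(-.135,0,.206),D(.105,.092),D(.18,.082),D(.197,.082),L(-.19,0,.112)):
    u=wproj(st,X);print(u.round());cv2.drawMarker(a,tuple(int(i) for i in u),(0,0,255),0,12)
cv2.imwrite('pics/w1.png',a)
E
```

```text
{'fx': 282.627, 'fy': 282.627, 'cx': 316.632, 'cy': 202.583, 'tool_from_camera': [[0.0, 0.953, 0.302, 0.077], [1.0, 0.0, -0.001, 0.0], [-0.001, 0.302, -0.953, -0.127], [0.0, 0.0, 0.0, 1.0]]}
[351. 286.]
[379. 208.]
[340. 315.]
[270. 237.]
[223. 194.]
[212. 185.]
[333. 216.]
```

View pics/w1.png

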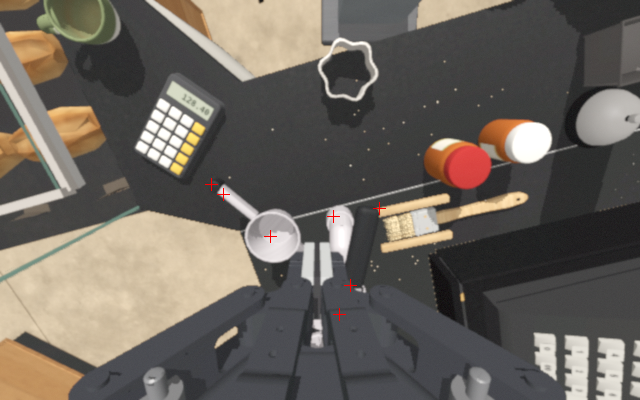

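The wrist view shows the sleeve's end at (369,208) and its root at (356,283), so the tap is more open than first fitted. The cup (272,237) and stud (215,186) agree with the fit. I'll refit with these and lay out the push path.

```bash
cat > fit2.py <<'E'
from fit import *
import sys
W=[(lambda m:m[1](.1,.212),(369,208)),(lambda m:m[2](.105,.092),(272,237)),(lambda m:m[2](.2,.08),(216,187)),(lambda m:m[1](.05,.212),(361,260))]
st={'tool_rot':np.diag([-1.,1,-1])+np.array([[0,.003,0],[.003,0,0],[0,0,0]]),'tcp_pos':np.array([.5035,-.1971,.2798])}
def f(q):
    m=model(q);r=res(q)[[0,1,2,3,5,6,7]];w=np.array([wproj(st,g(m))-uv for g,uv in W])
    return np.r_[r,w/2]
r=least_squares(lambda q:f(q).ravel(),[.726,-.174,.02,1.4,.8],loss='soft_l1');q=r.x
print(q.round(3));print(f(q).round(1).tolist());np.save('q.npy',q)
L,H,D=model(q)
def path(c,head,r,half,hx,hy,ts):
    o=[]
    for a in ts:
        n=np.array([np.sin(a),-np.cos(a)]) # clockwise push dir
        p=c+r*np.array([np.cos(a),np.sin(a)])-(half+hx*abs(n[0])+hy*abs(n[1]))*n;o.append(p)
    return np.array(o)
a0=np.pi/2+q[2]
print('stem',L(-.135,0,0),'grip',H(.08),'spout',L(-.19,0,0),'tab',D(.18,0))
print((1000*path(L(-.135,0,0)[:2],0,.080,.009,.011,.0145,a0+np.arange(1.5,-.11,-.1))).round())
a1=np.pi+q[2]
print((1000*path(L(-.085,0,0)[:2],0,.182,.005,.011,.0145,a1+np.arange(.9,-.06,-.1))).round())
E
python3 fit2.py
```

```text
[ 0.727 -0.174 -0.017  1.444  0.856]
[[-0.4, 0.4], [-0.7, -0.3], [0.3, -2.1], [-2.6, -1.4], [-0.7, 0.1], [-0.9, -0.0], [2.1, 0.0], [0.6, -0.1], [0.1, 0.4], [-2.2, -1.0], [-1.7, 3.9]]
stem [ 0.59155539 -0.17181378  0.        ] grip [ 0.51238777 -0.16030343  0.206     ] spout [ 0.53656348 -0.17087032  0.        ] tab [ 0.52130581 -0.30661851  0.        ]
[[ 510. -189.]
 [ 508. -182.]
 [ 507. -174.]
 [ 507. -166.]
 [ 508. -158.]
 [ 510. -150.]
 [ 512. -142.]
 [ 516. -134.]
 [ 520. -127.]
 [ 526. -119.]
 [ 532. -113.]
 [ 539. -107.]
 [ 547. -102.]
 [ 555.  -97.]
 [ 564.  -94.]
 [ 573.  -91.]
 [ 579.  -90.]]
[[ 544. -328.]
 [ 529. -317.]
 [ 515. -306.]
 [ 502. -292.]
 [ 491. -278.]
 [ 481. -262.]
 [ 473. -245.]
 [ 466. -227.]
 [ 462. -208.]
 [ 459. -189.]]
```

Emit:
servo_tool:
  angular:
    - [0,0,0]
    - [0,0,0]
    - [0,0,0]
    - [0,0,0]
    - [0,0,0]
    - [0,0,0]
  travel:
    - [0,-8,0]
    - [0,-16,10]
    - [0,-16,30]
    - [0,-16,55]
    - [0,-16,74]
    - [0,-16,74]
  hand: [255,255,255,255,255,255]

```text
time_s: 3.95
tcp_pos: [0.5003, -0.2083, 0.2034]
tool_rot: [[-1.0, -0.0, -0.006], [-0.0, 1.0, 0.004], [0.006, 0.004, -1.0]]
wrist_force: [0.2, -0.2, 0.4]
width: 0.0001
grasp_force: 0.0
```

Emit:
servo_tool:
  angular:
    - [0,0,0]
    - [0,0,0]
    - [0,0,0]
    - [0,0,0]
    - [0,0,0]
    - [0,0,0]
    - [0,0,0]
    - [0,0,0]
    - [0,0,0]
    - [0,0,0]
    - [0,0,0]
    - [0,0,0]
    - [0,0,0]
    - [0,0,0]
    - [0,0,0]
  travel:
    - [-1,5,0]
    - [-2,10,0]
    - [-3,14,0]
    - [-4,18,0]
    - [-4,22,0]
    - [-4,26,0]
    - [-4,30,0]
    - [-4,34,0]
    - [-4,38,0]
    - [-4,42,0]
    - [-5,46,0]
    - [-5,50,0]
    - [-6,54,0]
    - [-7,58,0]
    - [-7,60,0]
  hand: [255,255,255,255,255,255,255,255,255,255,255,255,255,255,255]

```text
time_s: 5.45
tcp_pos: [0.5096, -0.15, 0.2062]
tool_rot: [[-1.0, 0.0, -0.0], [0.0, 1.0, 0.0], [0.0, 0.0, -1.0]]
wrist_force: [0.7, -3.6, -0.4]
width: 0.0002
grasp_force: 1.2
```

Emit:
servo_tool:
  angular:
    - [0,0,0]
    - [0,0,0]
    - [0,0,0]
    - [0,0,0]
    - [0,0,0]
    - [0,0,0]
    - [0,0,0]
    - [0,0,0]
    - [0,0,0]
    - [0,0,0]
    - [0,0,0]
    - [0,0,0]
    - [0,0,0]
    - [0,0,0]
  travel:
    - [-1,4,0]
    - [-2,8,0]
    - [-4,12,0]
    - [-6,16,0]
    - [-8,20,0]
    - [-10,23,0]
    - [-13,27,0]
    - [-16,31,0]
    - [-19,34,0]
    - [-22,37,0]
    - [-25,40,0]
    - [-29,43,0]
    - [-33,46,0]
    - [-37,48,0]
  hand: [255,255,255,255,255,255,255,255,255,255,255,255,255,255]

```text
time_s: 6.85
tcp_pos: [0.5468, -0.1022, 0.2062]
tool_rot: [[-1.0, 0.001, -0.001], [0.001, 1.0, 0.0], [0.001, 0.0, -1.0]]
wrist_force: [-1.3, -2.8, -0.9]
width: 0.0001
grasp_force: 1.3
```

Emit:
servo_tool:
  angular:
    - [0,0,0]
    - [0,0,0]
    - [0,0,0]
    - [0,0,0]
    - [0,0,0]
    - [0,0,0]
  travel:
    - [-3,2,0]
    - [-6,4,0]
    - [-9,6,0]
    - [-12,7,0]
    - [-15,8,0]
    - [-17,8,0]
  hand: [255,255,255,255,255,255]

```text
time_s: 7.45
tcp_pos: [0.5638, -0.094, 0.2062]
tool_rot: [[-1.0, 0.001, -0.001], [0.001, 1.0, 0.001], [0.001, 0.001, -1.0]]
wrist_force: [-2.2, -1.0, 0.2]
width: 0.0001
grasp_force: 1.3
```

Emit:
servo_tool:
  angular:
    - [0,0,0]
    - [0,0,0]
    - [0,0,0]
  travel:
    - [-2,0,0]
    - [-4,1,0]
    - [-4,1,0]
  hand: [255,255,255]

```text
time_s: 7.75
tcp_pos: [0.5681, -0.0932, 0.2062]
tool_rot: [[-1.0, 0.001, 0.0], [0.001, 1.0, 0.001], [-0.0, 0.001, -1.0]]
wrist_force: [-2.0, -0.3, -1.3]
width: 0.0001
grasp_force: 0.8
```

Friction only so far. I'll go on in 2 mm steps.

Emit:
servo_tool:
  angular:
    - [0,0,0]
    - [0,0,0]
  travel:
    - [-2,0,0]
    - [-2,0,0]
  hand: [255,255]

```text
time_s: 7.95
tcp_pos: [0.5698, -0.093, 0.2062]
tool_rot: [[-1.0, 0.001, -0.0], [0.001, 1.0, 0.001], [0.0, 0.001, -1.0]]
wrist_force: [-1.4, 0.2, -0.8]
width: 0.0
grasp_force: 1.0
```

Emit:
servo_tool:
  angular:
    - [0,0,0]
    - [0,0,0]
  travel:
    - [-2,0,0]
    - [-2,0,0]
  hand: [255,255]

```text
time_s: 8.15
tcp_pos: [0.5718, -0.0929, 0.2062]
tool_rot: [[-1.0, 0.001, -0.0], [0.001, 1.0, 0.001], [0.0, 0.001, -1.0]]
wrist_force: [-3.2, 2.3, -0.9]
width: 0.0002
grasp_force: 1.2
```

Emit:
servo_tool:
  angular:
    - [0,0,0]
    - [0,0,0]
  travel:
    - [-1.5,0,0]
    - [-1.5,0,0]
  hand: [255,255]

```text
time_s: 8.35
tcp_pos: [0.5733, -0.0931, 0.2062]
tool_rot: [[-1.0, 0.001, -0.0], [0.001, 1.0, 0.001], [0.0, 0.001, -1.0]]
wrist_force: [-3.2, 2.2, -1.0]
width: 0.0002
grasp_force: 1.4
```

Emit:
servo_tool:
  angular:
    - [0,0,0]
    - [0,0,0]
  travel:
    - [-1.5,0,0]
    - [-1.5,0,0]
  hand: [255,255]

```text
time_s: 8.55
tcp_pos: [0.5736, -0.0932, 0.2062]
tool_rot: [[-1.0, 0.001, -0.003], [0.001, 1.0, 0.001], [0.003, 0.001, -1.0]]
wrist_force: [-5.9, 1.7, 0.2]
width: 0.0002
grasp_force: 2.8
```

Emit:
servo_tool:
  angular:
    - [0,0,0]
    - [0,0,0]
  travel:
    - [-1.5,0,0]
    - [-1.5,0,0]
  hand: [255,255]

```text
time_s: 8.75
tcp_pos: [0.5737, -0.0932, 0.2062]
tool_rot: [[-1.0, 0.001, -0.006], [0.001, 1.0, 0.001], [0.006, 0.001, -1.0]]
wrist_force: [-8.2, 2.2, 3.3]
width: -0.0001
grasp_force: 4.3
```

```bash
python3 - <<'E'
from h import *
a=cams.snapshot('scene')[:,:,::-1];b=cams.snapshot('wrist')[:,:,::-1]
cv2.imwrite('pics/c2.png',np.vstack([cv2.resize(a[130:260,260:420],(640,520)) [:300],b[100:400]]) )
cv2.imwrite('pics/wr2.png',b)
E
```

```text
(no output)
```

View pics/c2.png

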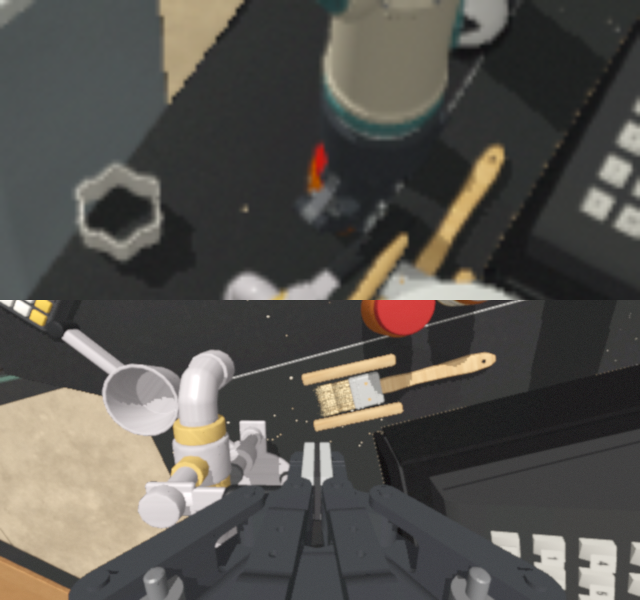

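The tap is at its stop: the TCP froze at 0.5737 while the force rose to 8 N. Before moving to the tab I'll back off and locate the glass case's corner, seen at scene (215,250), top (422,198) and wrist (138,208).

Emit:
servo_tool:
  angular:
    - [0,0,0]
    - [0,0,0]
    - [0,0,0]
    - [0,0,0]
    - [0,0,0]
    - [0,0,0]
    - [0,0,0]
    - [0,0,0]
    - [0,0,0]
    - [0,0,0]
  travel:
    - [10,0,0]
    - [35,0,0]
    - [45,0,-10]
    - [50,0,-40]
    - [50,-20,-80]
    - [50,-50,-110]
    - [50,-90,-120]
    - [50,-120,-120]
    - [50,-130,-120]
    - [50,-130,-120]
  hand: [255,255,255,255,255,255,255,255,255,255]

```text
time_s: 9.85
tcp_pos: [0.5267, -0.2252, 0.3268]
tool_rot: [[-1.0, 0.003, 0.002], [0.003, 1.0, -0.001], [-0.002, -0.001, -1.0]]
wrist_force: [-0.0, 0.7, 0.2]
width: -0.0001
grasp_force: 0.0
```

```bash
python3 - <<'E'
from h import *
from scipy.optimize import least_squares
from fit2 import st
g=lambda X:np.r_[proj('scene',X)[0]-[215,250.5],proj('top',X)[0]-[422,198],wproj(st,X)-[138,208]]
for s in (slice(0,4),slice(0,6)):
    r=least_squares(lambda X:g(X)[s],[.5,-.4,.2]);print(r.x.round(3),g(r.x).round(1))
s=manip.get_state();print(s['tcp_pos'],s['tool_rot'].round(3).tolist() if hasattr(s['tool_rot'],'round') else s['tool_rot'])
np.savez('w3.npz',p=s['tcp_pos'],R=s['tool_rot'])
cv2.imwrite('pics/w3.png',cams.snapshot('wrist')[:,:,::-1])
E
```

```text
[ 0.727 -0.174 -0.017  1.444  0.856]
[[-0.4, 0.4], [-0.7, -0.3], [0.3, -2.1], [-2.6, -1.4], [-0.7, 0.1], [-0.9, -0.0], [2.1, 0.0], [0.6, -0.1], [0.1, 0.4], [-2.2, -1.0], [-1.7, 3.9]]
stem [ 0.59155414 -0.17181337  0.        ] grip [ 0.51238637 -0.16030403  0.206     ] spout [ 0.53656224 -0.17086968  0.        ] tab [ 0.52130504 -0.30661873  0.        ]
[[ 510. -189.]
 [ 508. -182.]
 [ 507. -174.]
 [ 507. -166.]
 [ 508. -158.]
 [ 510. -150.]
 [ 512. -142.]
 [ 516. -134.]
 [ 520. -127.]
 [ 526. -119.]
 [ 532. -113.]
 [ 539. -107.]
 [ 547. -102.]
 [ 555.  -97.]
 [ 564.  -94.]
 [ 573.  -91.]
 [ 579.  -90.]]
[[ 544. -328.]
 [ 529. -317.]
 [ 515. -306.]
 [ 502. -292.]
 [ 491. -277.]
 [ 481. -262.]
 [ 473. -245.]
 [ 466. -227.]
 [ 462. -208.]
 [ 459. -189.]]
[ 0.49  -0.455  0.205] [  13.6   -1.8   12.9    6.5 -166.2   -4.7]
[ 0.522 -0.424  0.084] [ 37.1  12.8  -9.    5.  -12.2 -10.2]
[ 0.52665411 -0.22518767  0.32680334] [[-1.0, 0.003, 0.002], [0.003, 1.0, -0.001], [-0.002, -0.001, -1.0]]
```

View pics/w3.png

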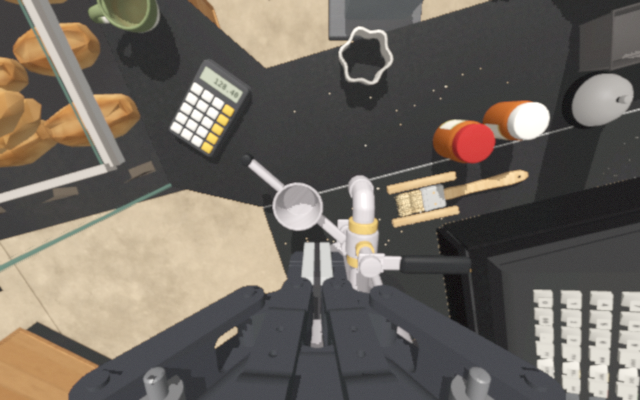

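The tap handle lies square to the left, with the sleeve from (400,264) to (469,265), so it is shut. The stud is at (249,158), the cup mouth at (298,206) and the glass edge's end at (170,186). I'll refit with these.

```bash
cat > fit3.py <<'E'
from fit import *
import fit2
z=np.load('w3.npz');s3={'tcp_pos':z['p'],'tool_rot':z['R']}
def f(q):
    m=model(q);m0=model([*q[:3],0,q[4]]);L,H,D=m0
    w1=np.array([wproj(fit2.st,g(m))-uv for g,uv in fit2.W[1:3]])
    w3=np.array([wproj(s3,X)-uv for X,uv in [(H(.1,.212),(469,265)),(H(.03,.212),(400,264)),(D(.105,.092),(298,206)),(D(.201,.08),(249,158)),(L(-.135,0,.214),(372,265))]])
    return np.r_[res(q)[[0,1,2,5,6,7]],w1/2,w3/2]
r=least_squares(lambda q:f(q[[0,1,2,3,4]]).ravel(),[.726,-.174,0,1.4,.85],loss='soft_l1');q=r.x
print('FIT3',q.round(3));print(f(q).round(1).tolist());L,H,D=model(q);np.save('q.npy',q)
print('spout',L(-.19,0,0),'tab',D(.18,0),'piv',L(-.085,0,0))
print((1000*fit2.path(L(-.085,0,0)[:2],0,.182,.005,.011,.0145,np.pi+q[2]+np.arange(.9,-.06,-.1))).round().tolist())
g=lambda X:np.r_[wproj(fit2.st,X)-[136,208],wproj(s3,X)-[171,186]]
r=least_squares(g,[.5,-.4,.2]);print('glass',r.x.round(3),g(r.x).round(1))
E
python3 fit3.py|sed -n '/FIT3/,$p'
```

```text
FIT3 [ 0.726 -0.173  0.007  3.201  0.823]
[[-0.1, 0.1], [-1.2, -0.3], [-0.3, -1.6], [-1.0, -0.1], [-0.8, 0.2], [1.9, -0.4], [-0.0, 0.2], [-2.1, -1.6], [1.9, 0.1], [0.2, 0.9], [-0.4, 0.3], [-2.9, -0.3], [-1.2, 1.1]]
spout [ 0.5364794  -0.17426729  0.        ] tab [ 0.52001988 -0.30640188  0.        ] piv [ 0.64147698 -0.17355546  0.        ]
[[547.0, -331.0], [532.0, -321.0], [518.0, -309.0], [505.0, -296.0], [494.0, -282.0], [483.0, -266.0], [475.0, -250.0], [468.0, -232.0], [463.0, -213.0], [460.0, -194.0]]
glass [ 0.557 -0.454  0.024] [ 0.7  1.  -0.8 -1.1]
```

Emit:
servo_tool:
  angular:
    - [0,0,0]
    - [0,0,0]
    - [0,0,0]
    - [0,0,0]
    - [0,0,0]
    - [0,0,0]
    - [0,0,0]
    - [0,0,0]
    - [0,0,0]
    - [0,0,0]
    - [0,0,0]
    - [0,0,0]
    - [0,0,0]
  travel:
    - [-5,-25,0]
    - [-11,-55,0]
    - [-18,-85,0]
    - [-22,-110,0]
    - [-22,-110,0]
    - [-22,-110,30]
    - [-22,-110,70]
    - [-22,-110,110]
    - [-22,-110,150]
    - [-22,-110,180]
    - [-22,-110,180]
    - [-22,-110,180]
    - [-22,-110,180]
  hand: [255,255,255,255,255,255,255,255,255,255,255,255,255]

```text
time_s: 11.2
tcp_pos: [0.5496, -0.3336, 0.1488]
tool_rot: [[-1.0, -0.0, 0.004], [-0.0, 1.0, -0.002], [-0.004, -0.002, -1.0]]
wrist_force: [-0.0, -0.3, -0.0]
width: -0.0002
grasp_force: 0.0
```

```bash
python3 - <<'E'
from h import *
s=manip.get_state();print(s['tcp_pos'],s['wrist_force'],s['time_s'])
a=cams.snapshot('wrist')[:,:,::-1].copy()
L,H,D=model(np.load('q.npy'))
for X in (D(.14,.082),D(.197,.082),D(.105,.092),np.r_[s['tcp_pos'][:2],.066]):
    u=wproj(s,X);cv2.drawMarker(a,tuple(int(i) for i in u),(0,0,255),0,10)
cv2.imwrite('pics/w4.png',a)
E
```

```text
[ 0.5496083  -0.33362368  0.14883157] [-0.02363416 -0.25588271 -0.00313605] 11.2
```

View pics/w4.png

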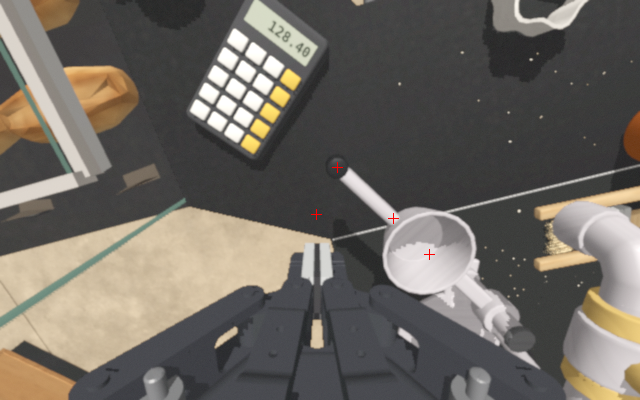

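Emit:
servo_tool:
  angular:
    - [0,0,0]
    - [0,0,0]
    - [0,0,0]
    - [0,0,0]
    - [0,0,0]
    - [0,0,0]
  travel:
    - [0,0,20]
    - [0,0,40]
    - [0,0,55]
    - [0,0,65]
    - [0,0,71]
    - [0,0,71]
  hand: [255,255,255,255,255,255]

```text
time_s: 11.85
tcp_pos: [0.5482, -0.3336, 0.0754]
tool_rot: [[-1.0, 0.001, 0.0], [0.001, 1.0, 0.0], [-0.0, 0.0, -1.0]]
wrist_force: [0.2, 0.6, -0.4]
width: 0.0
grasp_force: 0.0
```

Emit:
servo_tool:
  angular:
    - [0,0,0]
    - [0,0,0]
    - [0,0,0]
    - [0,0,0]
    - [0,0,0]
    - [0,0,0]
    - [0,0,0]
    - [0,0,0]
    - [0,0,0]
    - [0,0,0]
    - [0,0,0]
  travel:
    - [3,2,0]
    - [6,4,0]
    - [9,7,0]
    - [12,10,0]
    - [15,12,0]
    - [18,14,0]
    - [21,16,0]
    - [24,19,0]
    - [27,22,0]
    - [31,25,0]
    - [31,25,0]
  hand: [255,255,255,255,255,255,255,255,255,255,255]

```text
time_s: 12.95
tcp_pos: [0.5162, -0.3078, 0.0752]
tool_rot: [[-1.0, 0.001, -0.001], [0.001, 1.0, 0.001], [0.001, 0.001, -1.0]]
wrist_force: [-0.5, 0.4, 0.2]
width: -0.0002
grasp_force: 0.0
```

Emit:
servo_tool:
  angular:
    - [0,0,0]
    - [0,0,0]
    - [0,0,0]
    - [0,0,0]
    - [0,0,0]
    - [0,0,0]
    - [0,0,0]
    - [0,0,0]
    - [0,0,0]
    - [0,0,0]
    - [0,0,0]
    - [0,0,0]
    - [0,0,0]
    - [0,0,0]
    - [0,0,0]
    - [0,0,0]
  travel:
    - [4,4,0]
    - [8,8,0]
    - [12,12,0]
    - [16,17,0]
    - [20,22,0]
    - [23,26,0]
    - [27,32,0]
    - [30,37,0]
    - [34,42,0]
    - [37,47,0]
    - [40,53,0]
    - [42,58,0]
    - [44,63,0]
    - [46,68,0]
    - [47,72,0]
    - [47,72,0]
  hand: [255,255,255,255,255,255,255,255,255,255,255,255,255,255,255,255]

```text
time_s: 14.55
tcp_pos: [0.4697, -0.2357, 0.0752]
tool_rot: [[-1.0, 0.0, -0.001], [0.0, 1.0, 0.001], [0.001, 0.001, -1.0]]
wrist_force: [-0.4, 0.4, 0.1]
width: -0.0
grasp_force: 0.0
```

```bash
python3 - <<'E'
from h import *
s=manip.get_state();print(s['tcp_pos'],s['wrist_force'],s['time_s'])
np.savez('w5.npz',p=s['tcp_pos'],R=s['tool_rot'])
a=cams.snapshot('wrist')[:,:,::-1].copy()
L,H,D=model(np.load('q.npy'))
for X in (L(-.19,0,.112),):
    u=wproj(s,X);cv2.drawMarker(a,tuple(int(i) for i in u),(0,0,255),0,10)
cv2.imwrite('pics/w5.png',a)
E
```

```text
[ 0.4697396  -0.23571321  0.07521112] [-0.40352548  0.3532419   0.14916183] 14.55
```

View pics/w5.png

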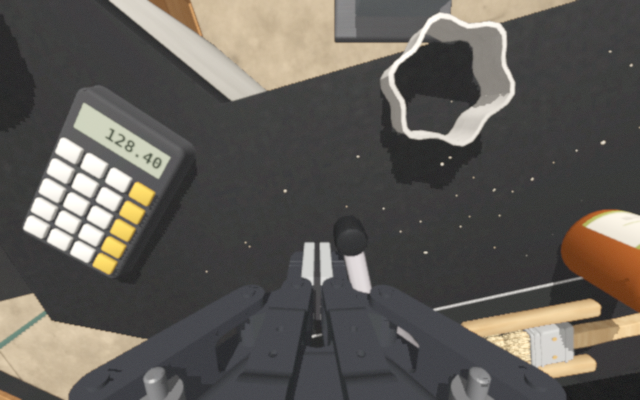

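The black stud, at about (350,232), has moved ahead of the finger. I'll work out the arm angle from it.

```bash
cat > ang.py <<'E'
from h import *
import sys
def wray(s,uv,z):
    p=P('wrist');T=np.eye(4);T[:3,:3]=s['tool_rot'];T[:3,3]=s['tcp_pos'];V=T@np.array(p['tool_from_camera'])
    d=V[:3,:3]@[(uv[0]-p['cx'])/p['fx'],-(uv[1]-p['cy'])/p['fy'],-1];return V[:3,3]+d*(z-V[2,3])/d[2]
def ang(s,uv,z):
    q=np.load('q.npy');c=model(q)[0](-.085,0,0);v=wray(s,uv,z)[:2]-c[:2]
    return wray(s,uv,z)[:2].round(4),np.hypot(*v).round(4),np.arctan2(-v[1],-v[0])-q[2]
if __name__=='__main__':
    z=np.load('w5.npz');s={'tcp_pos':z['p'],'tool_rot':z['R']}
    for uv,h in (((349,227),.088),((352,240),.074),((357,270),.082)): print(uv,ang(s,uv,h))
    q=np.load('q.npy');L=model(q)[0];print(L(-.19,0,0))
E
python3 ang.py
```

```text
(349, 227) (array([ 0.4403, -0.2211]), np.float64(0.2067), np.float64(0.22526608501514517))
(352, 240) (array([ 0.4531, -0.2176]), np.float64(0.1934), np.float64(0.22292279857327693))
(357, 270) (array([ 0.4653, -0.2157]), np.float64(0.1812), np.float64(0.22792412821160732))
[ 0.5364794  -0.17426729  0.        ]
```

Emit:
servo_tool:
  angular:
    - [0,0,0]
    - [0,0,0]
    - [0,0,0]
    - [0,0,0]
    - [0,0,0]
    - [0,0,0]
    - [0,0,0]
    - [0,0,0]
    - [0,0,0]
    - [0,0,0]
    - [0,0,0]
    - [0,0,0]
  travel:
    - [1,4,0]
    - [2,8,0]
    - [3,12,0]
    - [4,16,0]
    - [5,20,0]
    - [6,23,0]
    - [7,26,0]
    - [8,29,0]
    - [8,32,0]
    - [8,34,0]
    - [8,35,0]
    - [8,35,0]
  hand: [255,255,255,255,255,255,255,255,255,255,255,255]

```text
time_s: 15.8
tcp_pos: [0.4621, -0.2012, 0.0752]
tool_rot: [[-1.0, 0.001, -0.0], [0.001, 1.0, 0.0], [0.0, 0.0, -1.0]]
wrist_force: [-0.8, 0.2, -0.4]
width: 0.0001
grasp_force: 0.0
```

```bash
python3 - <<'E'
from h import *
s=manip.get_state();print(s['tcp_pos'],s['wrist_force'],s['time_s'])
np.savez('w6.npz',p=s['tcp_pos'],R=s['tool_rot'])
a=cams.snapshot('wrist')[:,:,::-1];b=cams.snapshot('scene')[:,:,::-1]
cv2.imwrite('pics/w6.png',np.hstack([a[180:320,250:410].repeat(2,0).repeat(2,1),cv2.resize(b[150:275,240:400],None,fx=3,fy=3)[:280]]))
E
```

```text
[ 0.46210561 -0.20120718  0.0751993 ] [-0.7541285   0.18268447 -0.35525421] 15.8
```

View pics/w6.png

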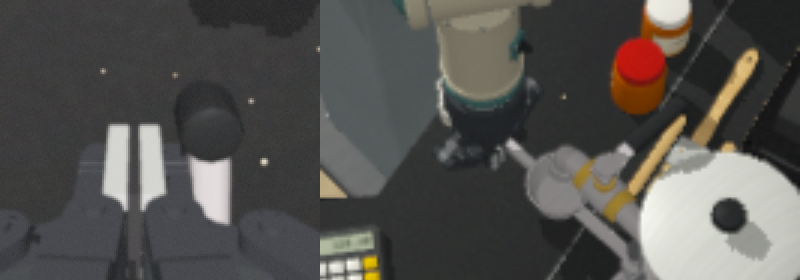

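```bash
python3 - <<'E'
from ang import *
z=np.load('w6.npz');s={'tcp_pos':z['p'],'tool_rot':z['R']}
for uv,h in (((356,246.5),.084),((351.5,229),.066),((355.5,265),.082),((355,277),.082)): print(uv,ang(s,uv,h))
q=np.load('q.npy')
for d in(0,.03,.06,.1):
    q[4]=d;L,H,D=model(q);print(d,proj('scene',[D(.105,.092),D(.15,.082),D(.03,.08),L(-.19,0,.112)]).round(1).tolist())
E
```

```text
(356, 246.5) (array([ 0.4441, -0.1825]), np.float64(0.1976), np.float64(0.03846910685690469))
(351.5, 229) (array([ 0.4429, -0.1825]), np.float64(0.1987), np.float64(0.03814470259648929))
(355.5, 265) (array([ 0.4549, -0.182 ]), np.float64(0.1868), np.float64(0.038535189167462326))
(355, 277) (array([ 0.4615, -0.182 ]), np.float64(0.1801), np.float64(0.040046632834386024))
0 [[319.9, 209.7], [309.5, 201.1], [337.6, 228.1], [319.9, 206.9]]
0.03 [[319.1, 210.3], [308.4, 202.1], [337.4, 228.4], [319.9, 206.9]]
0.06 [[318.4, 211.0], [307.4, 203.1], [337.2, 228.6], [319.9, 206.9]]
0.1 [[317.4, 212.0], [306.0, 204.5], [336.9, 228.8], [319.9, 206.9]]
```

Emit:
servo_tool:
  angular:
    - [0,0,0]
    - [0,0,0]
    - [0,0,0]
    - [0,0,0]
  travel:
    - [0,2,0]
    - [0,4,0]
    - [0,6,0]
    - [0,6,0]
  hand: [255,255,255,255]

```text
time_s: 16.3
tcp_pos: [0.4622, -0.1951, 0.0753]
tool_rot: [[-1.0, 0.001, 0.0], [0.001, 1.0, 0.0], [-0.0, 0.0, -1.0]]
wrist_force: [-0.5, 1.1, -0.4]
width: 0.0
grasp_force: 0.0
```

Emit:
servo_tool:
  angular:
    - [0,0,0]
    - [0,0,0]
    - [0,0,0]
    - [0,0,0]
    - [0,0,0]
    - [0,0,0]
    - [0,0,0]
    - [0,0,0]
    - [0,0,0]
    - [0,0,0]
    - [0,0,0]
    - [0,0,0]
    - [0,0,0]
  travel:
    - [0,-5,0]
    - [0,-15,0]
    - [5,-30,0]
    - [10,-40,-5]
    - [20,-45,-30]
    - [30,-45,-60]
    - [40,-45,-100]
    - [50,-45,-140]
    - [60,-45,-180]
    - [60,-30,-200]
    - [60,-10,-200]
    - [60,0,-200]
    - [60,0,-200]
  hand: [255,255,255,255,255,255,255,255,255,255,255,255,255]

```text
time_s: 17.6
tcp_pos: [0.4016, -0.1946, 0.2752]
tool_rot: [[-1.0, -0.0, -0.0], [-0.0, 1.0, 0.0], [0.0, 0.0, -1.0]]
wrist_force: [-0.3, -0.3, -0.1]
width: 0.0001
grasp_force: 0.0
```

```bash
python3 - <<'E'
from h import *
s=manip.get_state();print(s['tcp_pos'],s['wrist_force'],s['time_s'])
np.savez('w7.npz',p=s['tcp_pos'],R=s['tool_rot'])
a=cams.snapshot('wrist')[:,:,::-1];b=cams.snapshot('scene')[:,:,::-1]
cv2.imwrite('pics/w7.png',np.hstack([a[100:300,220:420].repeat(2,0).repeat(2,1),cv2.resize(b[160:260,270:370],(400,400))]))
q=np.load('q.npy');q[3:]=0;L,H,D=model(q)
for X in(D(.197,.082),D(.16,.082),L(-.19,0,.112),H(.1,.212),H(.03,.212)):print(((wproj(s,X)-[220,100])*2).round(),((proj('scene',X)[0]-[270,160])*4).round())
E
```

```text
[ 0.40159233 -0.1946059   0.27521737] [-0.30674754 -0.2608222  -0.06989954] 17.6
[225. 234.] [115. 124.]
[224. 290.] [149. 156.]
[226. 394.] [199. 188.]
[452. 628.] [360.  88.]
[301. 629.] [288. 152.]
```

View pics/w7.png

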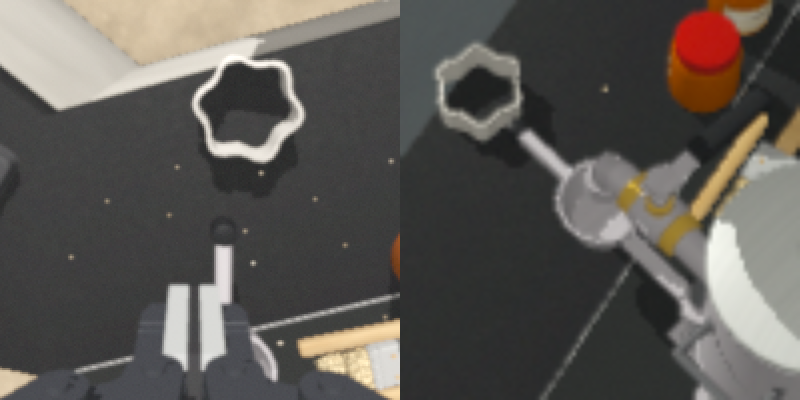

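The cup now sits under the spout to within a few mm. I'll take one last look from a clear angle, like the earlier w3 pose.

Emit:
servo_tool:
  angular:
    - [0,0,0]
    - [0,0,0]
    - [0,0,0]
    - [0,0,0]
    - [0,0,0]
    - [0,0,0]
    - [0,0,0]
  travel:
    - [0,-15,-25]
    - [-15,-40,-50]
    - [-40,-65,-55]
    - [-65,-75,-55]
    - [-90,-75,-55]
    - [-98,-75,-55]
    - [-98,-75,-55]
  hand: [255,255,255,255,255,255,255]

```text
time_s: 18.4
tcp_pos: [0.5005, -0.271, 0.3289]
tool_rot: [[-1.0, 0.0, -0.002], [0.0, 1.0, 0.001], [0.002, 0.001, -1.0]]
wrist_force: [-1.1, 0.4, -0.1]
width: -0.0006
grasp_force: 0.0
```

```bash
python3 - <<'E'
from h import *
s=manip.get_state();print(s['tcp_pos'],s['time_s'])
a=cams.snapshot('wrist')[:,:,::-1]
q=np.load('q.npy')
x0,y0=320,120
for d in(-.06,0,.06):
    q[3:]=0,d;L,H,D=model(q)
    print(d,[((wproj(s,X)-[x0,y0])*4).round().tolist() for X in(D(.197,.082),D(.16,.082),D(.105,.092),L(-.19,0,.17),H(.1,.212),H(.03,.212))])
cv2.imwrite('pics/w8.png',cv2.resize(a[y0:y0+150,x0:x0+200],None,fx=4,fy=4,interpolation=2))
E
```

```text
[ 0.50047566 -0.2709567   0.32888215] 18.4
-0.06 [[319.0, 43.0], [303.0, 158.0], [289.0, 325.0], [339.0, 409.0], [769.0, 672.0], [490.0, 674.0]]
0 [[282.0, 42.0], [274.0, 157.0], [270.0, 325.0], [339.0, 409.0], [769.0, 672.0], [490.0, 674.0]]
0.06 [[245.0, 44.0], [245.0, 158.0], [251.0, 325.0], [339.0, 409.0], [769.0, 672.0], [490.0, 674.0]]
```

View pics/w8.png

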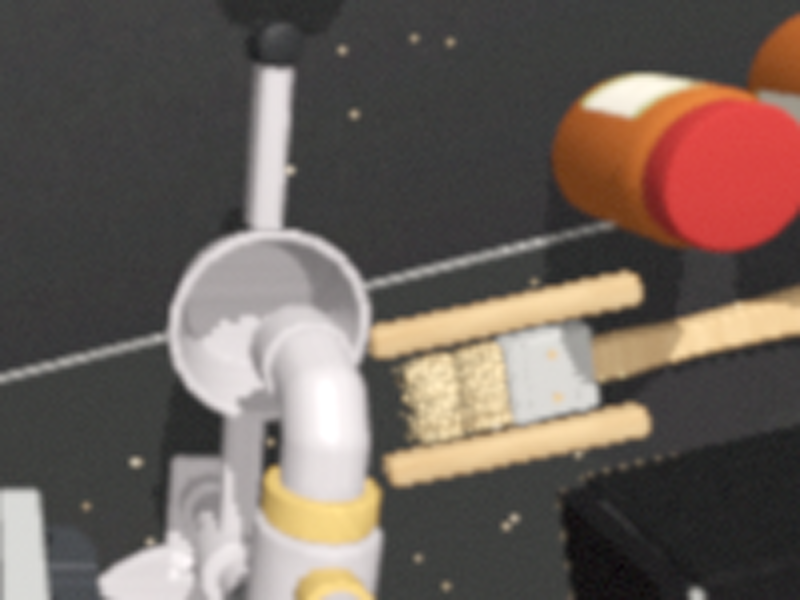

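The cup rim's centre is at (269,325), against (270,325) predicted for zero arm angle. The stud and tab agree too, so the error is about 1 mm. The jars are untouched and the arm is clear of everything.

```bash
python3 -c "
from bench import manip
print(manip.job_done())"
```

```text
the job is handed in; nothing more can be done
None
```

The job is handed in: the tap is shut against its stop (pushed with about 8 N), the drip cup is centred under the spout to within about 1–2 mm by my last wrist-camera check, and the arm is clear of everything.

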